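# Stow the pill basket under the low shelf and shut its gate

## Task

Swing the little steel gate of the low shelf fully out of the way, then stand the smaller of the two loose pill bottles in the slatted basket (the taller one would not pass under the shelf: leave it where it is). Then slide the basket along the worktop, without lifting it, straight in under the shelf until it is fully home against the back stop, and swing the gate fully shut behind it. All three bottles must still stand upright in the basket, and the things on the shelf must stay where they are.

Things in the scene. Friction and masses are not known exactly. Their poses are not given: they have to be found in the camera images.
- shelf: Low wooden shelf fixed on the worktop, open at its +y end only. Origin: on the worktop, mid-lane, below the open edge of the board. Board: 192 mm along x, y 0 to -156 mm, underside at z 102 mm, top at 114 mm. Lane below it: x -76 to 76 mm between 14 mm cheeks with rounded front edges. Two 46 mm high feet run from the cheeks to y +62 mm. Things stand on the board over 45 mm from the open edge.
- shelf_stop (a point): Middle of the inner face of the shelf's back stop, at worktop level: 142 mm from the shelf's origin along its -y, the way the basket is pushed in. Axes as the shelf's. Fully home, the basket touches the stop (its origin at about x 0, y -52 mm in the shelf's frame) and its outer end still sticks out 38 mm past the board.
- gate_pivot (a point): Centre of the gate's upright pivot, on the foot at the robot's side of the open end: at x -83, y +55, z 65 mm in the shelf's frame.
- gate (a joint): Gate angle in rad. At 0 it is shut: its arm (55 mm long, 13 mm wide, z 60 to 70 mm) points from the pivot along the shelf's +x, across the lane, behind a basket that is home. It grows anticlockwise seen from above; at 1.57 the arm points along the shelf's +y, clear of the lane; stop at 1.75. Friction (about 1 N at the handle) keeps it where it is left. It starts at 0 to 0.35.
- gate_handle (a point): Point on the axis of the gate's upright handle, 55 mm from the pivot: a steel rod 12 mm thick that rises from the end of the arm (z 60 mm) to a black knob 16 mm thick, z 155 to 167 mm. The point is at z 150 mm.
- basket: Grey slatted open plastic basket, 130 (its x) by 180 mm (its y), 90 mm high; rim 8 mm wide, 12 mm thick; upright walls, 118 x 168 mm inside; floor 5 mm. Origin: centre of its underside. 0.2 kg. Starts 0.225 to 0.255 m before the board's edge, 15 to 40 mm off mid-lane toward the robot, turned up to 0.22 rad. Its x is roughly the shelf's x; its -y end goes in first. Its +y half is empty.
- bottle_in_a: White pill bottle, 42 mm thick, 69 mm tall, standing in the basket's -y half. Origin: centre of its underside.
- bottle_in_b: White pill bottle, 49 mm thick, 79 mm tall, standing beside the other one in the basket. Origin: centre of its underside.
- small_bottle: The smaller of the two bottles that stand on the worktop beyond the shelf's closed end, to the robot's right: white with a dark red cap, 46 mm thick up to 67 mm, cap 42 mm thick, 84 mm tall, about 0.09 kg. Origin: centre of its underside.
- tall_bottle: The taller of those two bottles: also white with a dark red cap, 62 mm thick, 114 mm tall. Origin: centre of its underside. Stays where it is. The two stand about 95 mm apart and may have changed places.
- timer: Egg timer, 67 mm thick and 57 mm tall, standing on the shelf's board. Origin: centre of its underside.
- cream_jar: Jar, 70 mm thick and 79 mm tall, standing on the shelf's board. Origin: centre of its underside.

How it is judged:
On the way, in this order (a step that is already met when the one before it is completed fails the run):
1. the gate is swung out of the way (over 1.4 rad) (value of joint gate above 1.4 rad), for 0.2 s.
2. the smaller loose bottle stands in the basket, released, while the basket is still outside the shelf (x of small_bottle in the frame of basket between -0.055 and 0.055 m and y of small_bottle in the frame of basket between -0.08 and 0.08 m and z of small_bottle in the frame of basket below 0.02 m and angle between small_bottle's own z axis and vertical below 0.3 rad and contact force between the fingers and small_bottle below 0.2 N and y of basket in the frame of shelf above 0.12 m), for 0.2 s.
3. the basket is home under the shelf, within 15 mm of the back stop, while the gate is still open (x of basket in the frame of shelf between -0.02 and 0.02 m and y of basket in the frame of shelf between -0.07 and -0.037 m and height (world z) of basket below 0.008 m and value of joint gate above 1 rad), for 0.2 s.
At the end, for the whole second after the job is handed in: The gate is shut (under 0.15 rad); the basket stands at rest on the worktop under the shelf, within 15 mm of touching the back stop and 20 mm of the lane's middle; the smaller bottle and the two others stand upright in it (within 0.3 rad) (value of joint gate below 0.15 rad and linear speed of basket below 0.02 m/s and x of basket in the frame of shelf between -0.02 and 0.02 m and y of basket in the frame of shelf between -0.07 and -0.037 m and height (world z) of basket below 0.008 m and x of small_bottle in the frame of basket between -0.055 and 0.055 m and y of small_bottle in the frame of basket between -0.08 and 0.08 m and z of each of small_bottle, bottle_in_a, bottle_in_b in the frame of basket below 0.02 m and angle between each of small_bottle, bottle_in_a, bottle_in_b's own z axis and vertical below 0.3 rad and x of bottle_in_a in the frame of basket between -0.055 and 0.055 m and y of bottle_in_a in the frame of basket between -0.08 and 0.08 m and x of bottle_in_b in the frame of basket between -0.055 and 0.055 m and y of bottle_in_b in the frame of basket between -0.08 and 0.08 m).
It fails at once if the basket is lifted (over 20 mm) or tipped (over 0.2 rad) (height (world z) of basket above 0.02 m or angle between basket's own z axis and vertical above 0.2 rad).
It fails at once if the taller bottle is moved (over 50 mm) or knocked over (distance of tall_bottle from where it was at the start of the episode above 0.05 m or angle between tall_bottle's own z axis and vertical above 0.5 rad).
It fails at once if a thing on the shelf is moved (over 40 mm) or knocked over (distance of any of timer, cream_jar from where it was at the start of the episode above 0.04 m or angle between any of timer, cream_jar's own z axis and vertical above 0.5 rad).
It also fails if it takes over 72 s, if anything falls off the work surface, if the arm or the gripper's body presses on something with over 40 N, if the wrist force passes 120 N, or if a joint passes its speed limit or range.

## Robot

A 7-joint arm with a two-finger parallel gripper is mounted at the origin on a cart in front of the work surface, level with it; the furniture and walls round the work are solid. World frame = base frame: x ahead of the robot, y to its left, z up, the work surface at z = 0. Lengths are in m, angles in rad, forces in N, time in s.
With the tool pointing down it reaches from about 0.4 to 0.75 m from the base axis. Payload 19.5 kg.
Tool frame: the origin (TCP) lies between the finger pads; the fingertips stand 22 mm ahead of it and the grasp point (between the pads) lies 3 mm ahead of it; z points along the fingers, y is the line along which they close (so a half turn about z gives the same grasp; the last joint's range is limited). The gripper opens to 85 mm and grips with 20 to 120 N. Pads are 22 mm wide; open, the fingers measure 114 mm over their backs; the gripper's body (76 mm by 85 mm) begins 54 mm behind the grasp point. The pads swing forward as they close: fully open they stand 13 mm farther back than shut.
Start: joints at [1.181, 0.707, -0.028, 1.485, 0.022, 0.951, -0.075], TCP at [0.196, -0.541, 0.253] pointing down, gripper open.
Joint ranges: [-2.71, 2.71], [-0.32, 2.16], [-1.57, 1.52], [0, 2.45], [-1.46, 4.6], [0, 2.02], [-2.83, 2.83]. Speed limits (rad/s): [1.89, 1.89, 2.57, 2.57, 3.01, 3.01, 3.01].

## Interface

Orientations are given as a unit quaternion [x, y, z, w].
In Python, from cell import manip, imaging, workorder gives the robot as it stands.
- The arm moves only by the tool servo_tool, never from a script. Its argument "commands" is one flat list of numbers, 7 for each row, row after row: the turn, a rotation vector about the tool's x, y, z in degrees, then the shift along the tool's x, y, z in m, then the opening in per cent of the stroke, from 0 (shut) to 100 (fully open). A call has 1 to 20 rows; each row is the pose to reach, as a shift and turn from the pose commanded when the call began, along the tool's axes at that moment; what a row does not reach only later rows make up. A row lasts 1/8 s, in which the tool goes at most 62.5 mm and 10.7 degrees, less where a joint would pass 70% of its speed; a pose out of reach is approached as far as the arm can. A call with a gripper value outside its range is refused whole. The fingers move at their own pace and stop on an object; "newtons" is the grip in N (left out, the last holds). Time passes only in rows, so rows that repeat a pose let the fingers close. It gives the time, the measured TCP pose, the force, the opening and the grip force at its end, in the units of the state.
- manip.state(): the state, without advancing time (a new reading comes with each control period).
- imaging.grab_frame(name): name is "scene" or "top"; returns the picture (400x640x3 uint8, red, green, blue); there is no depth.
- imaging.camera_params(name): a dict with "fx", "fy", "cx", "cy" (pixels), "pose" (4x4, takes a point from camera to world coordinates). Camera axes: x right, y down, z forward; pixel columns grow to the right and rows downward; lengths in m; the calibration is good to about 2 mm. A picture is of the moment at which its call begins. camera_params takes no time and is no camera call.
- workorder.job_done(): hands the job in; it is judged then, once.
The state is a dict: "time": time; "joints": joint angles; "joint_vel": joint speeds; "joint_efforts": joint torques, N m; "eef_pos": TCP position; "tcp_rot": TCP orientation; "ft_force": force on the tool from outside, world axes, zero at the start; "wrist_torque": the same for the moment, N m; "opening": finger opening in m; "gripper_force": force on a finger pad.
Only numpy, scipy, OpenCV 4.12 (cv2) and the standard library are available. Lean on these libraries where they do the work, as an engineer would, in place of code of your own. Each camera call takes 0.05 s, during which the arm holds its last target. There are 200 camera calls.

## Working session

There is one attempt and no reset: what is moved stays moved. The work goes in short steps, Python scripts to look and compute and a tool call to move; the robot and the scene stay as the last step left them, time stands still between calls to the robot, and variables do not carry over. Pictures are saved under pics/ and viewed, at most 10 in all, crops included, and the job is handed in when it is done.

Besides the shell and the picture viewer there is one more tool, called as a command line: name --argument value ..., lists and objects as JSON in quotes. servo_tool: Moves the arm, as the interface text tells. Its arguments: {"type":"object","properties":{"commands":{"type":"array","items":{"type":"number"}},"newtons":{"type":"number"}},"required":["commands"]}

```bash
mkdir -p pics; python3 - <<'E'
from cell import manip, imaging
import cv2,numpy as np
for n in("scene","top"):
    f=imaging.grab_frame(n); cv2.imwrite(f"pics/{n}0.png",f[:,:,::-1])
    p=imaging.camera_params(n); print(n,p["fx"],p["fy"],p["cx"],p["cy"]);print(np.round(p["pose"],4))
s=manip.state();print(s["eef_pos"],s["tcp_rot"],s["time"],s["opening"])
E
```

```text
scene 479.1063448183342 479.1063448183342 323.936300331691 199.95201987058036
[[-0.778  -0.4816  0.4035 -0.0447]
 [-0.6282  0.6037 -0.4908  0.5434]
 [-0.0072 -0.6353 -0.7722  0.9975]
 [ 0.      0.      0.      1.    ]]
top 498.7566764586098 498.7566764586098 323.35049479825454 199.70609863829324
[[-0.0294 -0.9981  0.0536  0.3562]
 [-0.9995  0.0286 -0.0156  0.003 ]
 [ 0.014  -0.054  -0.9984  1.4757]
 [ 0.      0.      0.      1.    ]]
[ 0.19591766 -0.54038783  0.2529043 ] [ 9.84918945e-01  1.73015800e-01 -7.92881674e-05 -4.46085624e-04] 0.1 0.08533090474391278
```

View pics/top0.png

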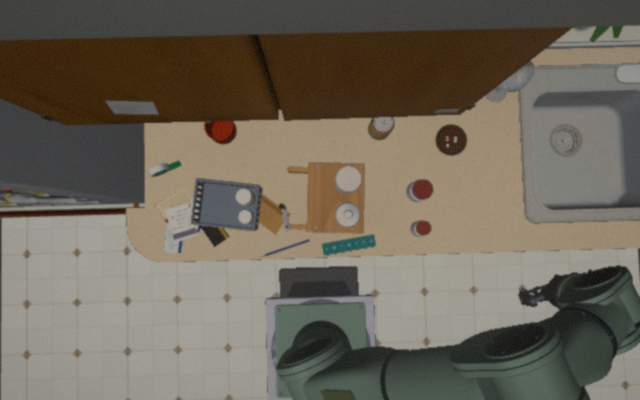

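View pics/scene0.png

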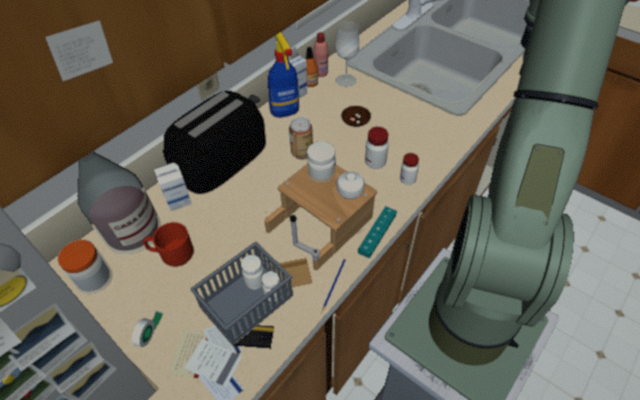

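The top picture shows the basket near (226,205), the board at (307–366,162–233), the gate handle near (284,210) and the small bottle's cap near (422,228). The tall bottle is near (420,190). I'll enlarge both pictures.

```bash
python3 - <<'E'
import cv2
a=cv2.imread("pics/top0.png")[145:255,180:440]; cv2.imwrite("pics/t1.png",cv2.resize(a,None,fx=3,fy=3,interpolation=cv2.INTER_CUBIC))
b=cv2.imread("pics/scene0.png")[140:340,180:430]; cv2.imwrite("pics/s1.png",cv2.resize(b,None,fx=3,fy=3,interpolation=cv2.INTER_CUBIC))
E
```

```text
(no output)
```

View pics/t1.png

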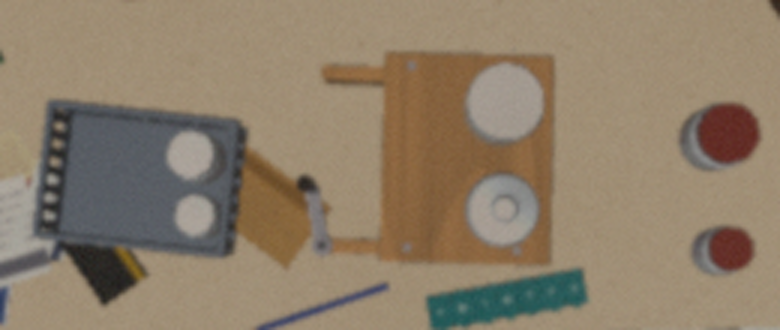

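View pics/s1.png

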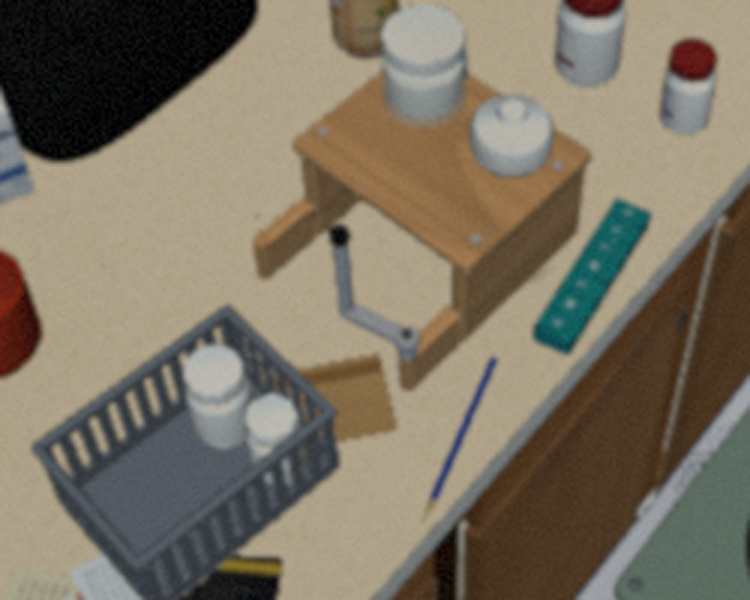

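The enlargements show these corners (t1 crop pixels):
- Board: (386,52), (553,55), (551,264), (378,262).
- Basket rim: (50,100), (244,120), (233,256), (36,236).
- Knob: (305,183), and small cap: (731,249).

Next I'll turn these into positions.

```bash
cat > h.py <<'E'
import numpy as np
from cell import imaging
def ray(n,u,v,z):
    p=imaging.camera_params(n);T=p["pose"]
    d=T[:3,:3]@np.array([(u-p["cx"])/p["fx"],(v-p["cy"])/p["fy"],1]);o=T[:3,3]
    return (o+d*(z-o[2])/d[2])[:2]
def t1(u,v,z):return ray("top",180+(u-1)/3,145+(v-1)/3,z)
def s1(u,v,z):return ray("scene",180+(u-1)/3,140+(v-1)/3,z)
def fit(model,pts):
    m=np.array(model);p=np.array(pts);mc=m.mean(0);pc=p.mean(0)
    a=m-mc;b=p-pc;th=np.arctan2((a[:,0]*b[:,1]-a[:,1]*b[:,0]).sum(),(a*b).sum())
    R=np.array([[np.cos(th),-np.sin(th)],[np.sin(th),np.cos(th)]]);t=pc-R@mc
    return t,th,p-(m@R.T+t),R
E
python3 - <<'E'
from h import *
np.set_printoptions(precision=4,suppress=True)
B=[(.096,0),(.096,-.156),(-.096,-.156),(-.096,0)]
K=[(.065,.09),(.065,-.09),(-.065,-.09),(-.065,.09)]
bt=[t1(*q,.114) for q in[(386,52),(553,55),(551,264),(378,262)]]
kt=[t1(*q,.09) for q in[(50,100),(244,120),(233,256),(36,236)]]
for n,M,P in(("board top",B,bt),("basket top",K,kt),
 ("board sc",[B[0],B[2],B[3]],[s1(*q,.114) for q in[(297,143),(590,157),(468,265)]]),
 ("basket sc",[K[1],K[2],K[3],K[0]],[s1(*q,.09) for q in[(228,310),(335,410),(140,560),(38,447)]])):
    t,th,r,R=fit(M,P);print(n,t,th);print(r.round(4).tolist())
    if n=="board top": 
        print("pivot pred",t+R@[-.083,.055])
print("knob",t1(305,183,.167),s1(339,234,.167),"pivot",t1(321,245,.07),s1(408,336,.07))
print("small",t1(731,249,.084),s1(692,55,.084),"tall",t1(728,133,.114))
print("a",t1(195,214,.074),s1(272,412,.074),"b",t1(191,155,.084),s1(214,368,.084))
print("jar",t1(506,102,.193),"timer",t1(504,209,.171))
E
```

```text
board top [0.4389 0.0266] -0.05008704268503682
[[-0.0007, -0.0019], [0.0001, 0.0011], [0.001, -0.0003], [-0.0004, 0.0011]]
pivot pred [0.3588 0.0857]
basket top [0.4265 0.25  ] -0.1240874517650019
[[-0.0011, 0.0013], [-0.0024, 0.0009], [0.001, -0.0022], [0.0025, -0.0]]
board sc [0.4374 0.0274] -0.06635774855543165
[[-0.0047, -0.0012], [0.0022, 0.0054], [0.0025, -0.0042]]
basket sc [0.4231 0.255 ] -0.1364410543446128
[[-0.0038, 0.0062], [0.0035, 0.0031], [0.005, -0.0064], [-0.0047, -0.0029]]
knob [0.414  0.0932] [0.4111 0.097 ] pivot [0.3597 0.0864] [0.3579 0.0858]
small [ 0.3447 -0.2957] [ 0.3438 -0.2925] tall [ 0.451  -0.2908]
a [0.3921 0.203 ] [0.392  0.2015] b [0.4468 0.2041] [0.4466 0.2048]
jar [ 0.4777 -0.0831] timer [ 0.3861 -0.0799]
```

Both cameras agree to within a few mm:
- **Shelf:** (0.4385, 0.027), yaw about -0.055.
- **Gate:** about 0.2 rad.
- **Basket:** (0.426, 0.251), yaw about -0.127.
- **Small bottle:** (0.3445, -0.295).

I'll move above the gate handle first.

servo_tool --commands '[0,0,5,0.274,-0.157,-0.037,28,0,0,5,0.274,-0.157,-0.037,28,0,0,5,0.274,-0.157,-0.037,28,0,0,5,0.274,-0.157,-0.037,28,0,0,5,0.274,-0.157,-0.037,28,0,0,5,0.274,-0.157,-0.037,28,0,0,11.5,0.42,-0.523,-0.037,28,0,0,11.5,0.42,-0.523,-0.037,28,0,0,11.5,0.42,-0.523,-0.037,28,0,0,11.5,0.42,-0.523,-0.037,28,0,0,11.5,0.42,-0.523,-0.037,28,0,0,11.5,0.42,-0.523,-0.037,28,0,0,11.5,0.42,-0.523,-0.037,28,0,0,11.5,0.42,-0.523,-0.037,28,0,0,11.5,0.42,-0.523,-0.037,28,0,0,11.5,0.42,-0.523,-0.037,28,0,0,11.5,0.42,-0.523,-0.037,28,0,0,11.5,0.42,-0.523,-0.037,28]' --newtons 20

```text
time: 2.35
eef_pos: [0.4126, 0.094, 0.2904]
tcp_rot: [0.997, 0.073, 0.0, -0.0]
ft_force: [0.4, 0.9, 0.4]
opening: 0.0239
gripper_force: 0.0
```

servo_tool --commands '[0,0,0,0,0,0.05,42,0,0,0,0,0,0.1,42,0,0,0,0,0,0.13,42,0,0,0,0,0,0.142,42,0,0,0,0,0,0.142,42,0,0,0,0,0,0.142,22,0,0,0,0,0,0.142,22,0,0,0,0,0,0.142,22]'

```text
time: 3.35
eef_pos: [0.4127, 0.0943, 0.1487]
tcp_rot: [0.997, 0.073, 0.0, -0.0]
ft_force: [0.3, -0.7, -1.4]
opening: 0.0188
gripper_force: 0.0
```

```bash
python3 - <<'E'
from cell import imaging,manip
import cv2,numpy as np
from h import *
b=imaging.grab_frame("scene")[180:280,240:370,::-1]; cv2.imwrite("pics/s2.png",cv2.resize(b,None,fx=4,fy=4,interpolation=cv2.INTER_CUBIC))
s=manip.state();print(s["ft_force"],s["opening"],s["eef_pos"])
# arc rows in tool axes
p0=s["eef_pos"][:2];ph=np.radians(8.4);piv=np.array([.359,.086])
for k in range(1,17):
    d=np.radians(5.6*k);q=piv+.055*np.array([np.cos(ph+d),np.sin(ph+d)])-p0
    print(-5.6*k,np.round([q@[np.cos(ph),np.sin(ph)],q@[np.sin(ph),-np.cos(ph)]],3))
E
```

```text
[-0.13179502  0.4620442   0.16523592] 0.01843078942459067 [0.4126978  0.09434974 0.14861789]
-5.6 [ 0.    -0.005]
-11.2 [-0.   -0.01]
-16.799999999999997 [-0.002 -0.015]
-22.4 [-0.003 -0.021]
-28.0 [-0.006 -0.025]
-33.599999999999994 [-0.009 -0.03 ]
-39.199999999999996 [-0.012 -0.034]
-44.8 [-0.015 -0.038]
-50.4 [-0.019 -0.042]
-56.0 [-0.024 -0.045]
-61.599999999999994 [-0.028 -0.048]
-67.19999999999999 [-0.033 -0.05 ]
-72.8 [-0.038 -0.052]
-78.39999999999999 [-0.043 -0.053]
-84.0 [-0.049 -0.054]
-89.6 [-0.054 -0.055]
```

View pics/s2.png

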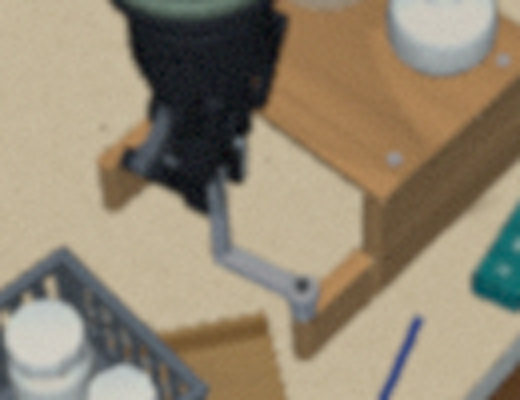

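The handle rod comes out between the fingers at about (215,200) in the crop, so I'll swing the gate along its arc.

servo_tool --commands '[0,0,-5.6,0,-0.005,0,22,0,0,-11.2,0,-0.01,0,22,0,0,-16.8,-0.002,-0.015,0,22,0,0,-22.4,-0.003,-0.021,0,22,0,0,-28,-0.006,-0.025,0,22,0,0,-33.6,-0.009,-0.03,0,22,0,0,-39.2,-0.012,-0.034,0,22,0,0,-44.8,-0.015,-0.038,0,22,0,0,-50.4,-0.019,-0.042,0,22,0,0,-56,-0.024,-0.045,0,22,0,0,-61.6,-0.028,-0.048,0,22,0,0,-67.2,-0.033,-0.05,0,22,0,0,-72.8,-0.038,-0.052,0,22,0,0,-78.4,-0.043,-0.053,0,22,0,0,-84,-0.049,-0.054,0,22,0,0,-86,-0.051,-0.054,0,22,0,0,-86,-0.051,-0.054,0,22]'

```text
time: 5.52
eef_pos: [0.3543, 0.1402, 0.1484]
tcp_rot: [0.68, 0.733, 0.0, 0.0]
ft_force: [-0.2, -0.3, 1.1]
opening: 0.0188
gripper_force: 0.0
```

servo_tool --commands '[0,0,0,0,0,0,42,0,0,0,0,0,0,42,0,0,0,0,0,-0.05,42,0,0,0,0,0,-0.11,42,0,0,0,0,0,-0.15,82,0,0,6,-0.195,0.061,-0.15,82,0,0,6,-0.195,0.061,-0.15,82,0,0,6,-0.195,0.061,-0.15,82,0,0,11.7,-0.3,0.02,-0.15,82,0,0,11.7,-0.38,-0.02,-0.15,82,0,0,11.7,-0.432,-0.043,-0.15,82,0,0,11.7,-0.432,-0.043,-0.15,82,0,0,11.7,-0.432,-0.043,-0.15,82,0,0,11.7,-0.432,-0.043,-0.15,82,0,0,11.7,-0.432,-0.043,-0.15,82,0,0,11.7,-0.432,-0.043,-0.15,82]'

```text
time: 7.52
eef_pos: [0.3451, -0.293, 0.2984]
tcp_rot: [0.75, 0.661, 0.0, -0.0]
ft_force: [0.1, -0.2, -0.3]
opening: 0.07
gripper_force: 0.0
```

```bash
python3 - <<'E'
from cell import imaging
import cv2
a=imaging.grab_frame("top")[145:255,180:440,::-1]; cv2.imwrite("pics/t2.png",cv2.resize(a,None,fx=3,fy=3,interpolation=cv2.INTER_CUBIC))
E
```

```text
(no output)
```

View pics/t2.png

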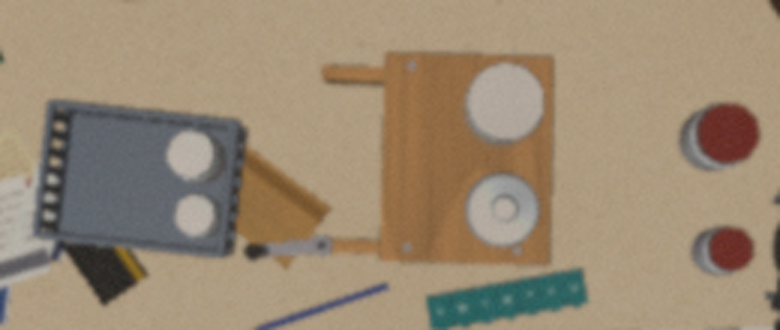

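The gate is open (knob at (256,251) in the crop) and the basket hasn't moved. Going down to grasp the small bottle.

servo_tool --commands '[0,0,0,0,0,0.06,82,0,0,0,0,0,0.12,82,0,0,0,0,0,0.16,82,0,0,0,0,0,0.19,82,0,0,0,0,0,0.215,82,0,0,0,0,0,0.238,82,0,0,0,0,0,0.238,82,0,0,0,0,0,0.238,45,0,0,0,0,0,0.238,45,0,0,0,0,0,0.238,45,0,0,0,0,0,0.238,45,0,0,0,0,0,0.238,45]' --newtons 30

```text
time: 9.07
eef_pos: [0.3449, -0.294, 0.0614]
tcp_rot: [0.751, 0.661, 0.0, 0.001]
ft_force: [-1.2, 0.6, 9.3]
opening: 0.0442
gripper_force: 29.3
```

servo_tool --commands '[0,0,0,0,0,-0.02,45,0,0,0,0,0,-0.07,45,0,0,0,0,0,-0.12,45,0,0,0,0,0,-0.17,45,0,0,0,0,0,-0.22,45,0,0,0,0.04,0.012,-0.238,45,0,0,0,0.09,0.025,-0.238,45,0,0,0,0.14,0.038,-0.238,45,0,0,0,0.19,0.05,-0.238,45,0,0,0,0.24,0.06,-0.238,45,0,0,0,0.29,0.058,-0.238,45,0,0,0,0.34,0.05,-0.238,45,0,0,0,0.39,0.042,-0.238,45,0,0,0,0.44,0.033,-0.238,45,0,0,0,0.49,0.024,-0.238,45,0,0,0,0.54,0.015,-0.238,45,0,0,0,0.569,0.011,-0.238,45,0,0,0,0.569,0.011,-0.238,45,0,0,0,0.569,0.011,-0.238,45]'

```text
time: 11.45
eef_pos: [0.4276, 0.2684, 0.2988]
tcp_rot: [0.751, 0.661, 0.0, 0.0]
ft_force: [-0.1, 0.0, -0.1]
opening: 0.0435
gripper_force: 31.4
```

servo_tool --commands '[0,0,0,0,0,0.05,45,0,0,0,0,0,0.1,45,0,0,0,0,0,0.14,45,0,0,0,0,0,0.175,45,0,0,0,0,0,0.205,45,0,0,0,0,0,0.222,45,0,0,0,0,0,0.229,45,0,0,0,0,0,0.23,45,0,0,0,0,0,0.23,45]'

```text
time: 12.58
eef_pos: [0.428, 0.2692, 0.069]
tcp_rot: [0.751, 0.661, 0.0, 0.0]
ft_force: [-1.4, -0.8, -1.0]
opening: 0.0435
gripper_force: 31.4
```

servo_tool --commands '[0,0,0,0,0,0.001,45,0,0,0,0,0,0.001,66,0,0,0,0,0,0.001,66,0,0,0,0,0,0.001,66,0,0,0,0,0,-0.04,66,0,0,0,0,0,-0.09,66,0,0,0,0,0,-0.15,66,0,0,-10,0.01,0,-0.18,60,0,0,-20,0.02,0,-0.18,48,0,0,-30,0.03,0,-0.18,48,0,0,-40,0.04,0,-0.18,48,0,0,-50,0.05,0,-0.18,48,0,0,-60,0.06,0,-0.18,48,0,0,-70,0.069,0,-0.18,48,0,0,-80,0.069,0,-0.18,48,0,0,-90,0.069,0,-0.18,48,0,0,-90,0.069,0,-0.18,48,0,0,-90,0.069,0,-0.18,48]'

```text
time: 14.82
eef_pos: [0.4364, 0.3376, 0.2483]
tcp_rot: [0.065, 0.998, -0.0, -0.0]
ft_force: [-0.2, 1.1, 0.4]
opening: 0.041
gripper_force: 0.0
```

```bash
python3 - <<'E'
from cell import imaging
import cv2
a=imaging.grab_frame("top")[140:255,180:330,::-1]; b=imaging.grab_frame("scene")[210:340,180:310,::-1]
a=cv2.resize(a,(450,345),interpolation=2);b=cv2.resize(b,(345,345),interpolation=2)
cv2.imwrite("pics/c3.png",cv2.hconcat([a,b]))
E
```

```text
(no output)
```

View pics/c3.png

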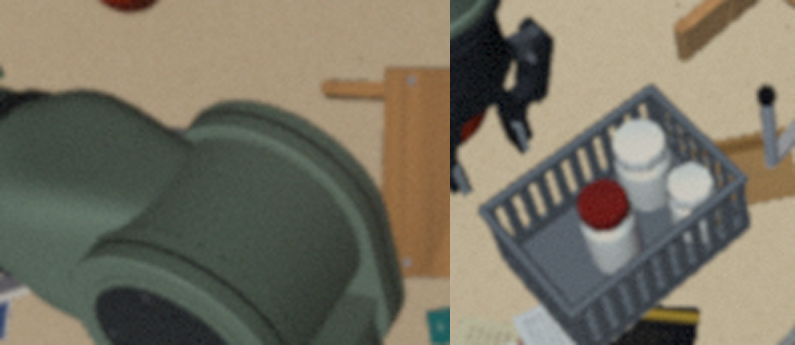

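All three bottles stand upright in the basket, the small cap is at (603,203), and the basket hasn't moved. Next I'll grip the rim of its outer wall.

servo_tool --commands '[0,0,0,0,0,0.05,48,0,0,0,0,0,0.09,48,0,0,0,0,0,0.12,48,0,0,0,0,0,0.145,48,0,0,0,0,0,0.16,48,0,0,0,0,0,0.16,48,0,0,0,0,0,0.16,2,0,0,0,0,0,0.16,2,0,0,0,0,0,0.16,2,0,0,0,0,0,0.16,2,0,0,0,0,0,0.16,2]' --newtons 30

```text
time: 16.3
eef_pos: [0.4367, 0.3381, 0.0892]
tcp_rot: [0.064, 0.998, 0.001, 0.0]
ft_force: [-0.3, -0.2, 6.0]
opening: 0.007
gripper_force: 31.9
```

The rim is gripped (opening 7 mm). I'll line the basket up with the lane and slide it halfway.

servo_tool --commands '[0,0,-1,-0.004,0,0,2,0,0,-2,-0.009,0.001,0,2,0,0,-3,-0.014,0.001,0,2,0,0,-4.1,-0.0188,0.0018,0,2,0,0,-4.1,-0.0188,0.0018,0,2,0,0,-4.1,-0.0193,-0.005,0,2,0,0,-4.1,-0.0202,-0.017,0,2,0,0,-4.1,-0.0211,-0.03,0,2,0,0,-4.1,-0.0221,-0.043,0,2,0,0,-4.1,-0.023,-0.056,0,2,0,0,-4.1,-0.0239,-0.068,0,2,0,0,-4.1,-0.0246,-0.078,0,2,0,0,-4.1,-0.0246,-0.078,0,2]'

```text
time: 17.92
eef_pos: [0.4513, 0.2567, 0.0892]
tcp_rot: [0.028, 1.0, 0.0, 0.001]
ft_force: [-0.8, -3.3, 13.1]
opening: 0.0075
gripper_force: 32.7
```

```bash
python3 - <<'E'
from cell import imaging
import cv2
b=imaging.grab_frame("scene")[140:340,180:380,::-1]
cv2.imwrite("pics/s4.png",cv2.resize(b,(600,600),interpolation=2))
E
```

```text
(no output)
```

View pics/s4.png

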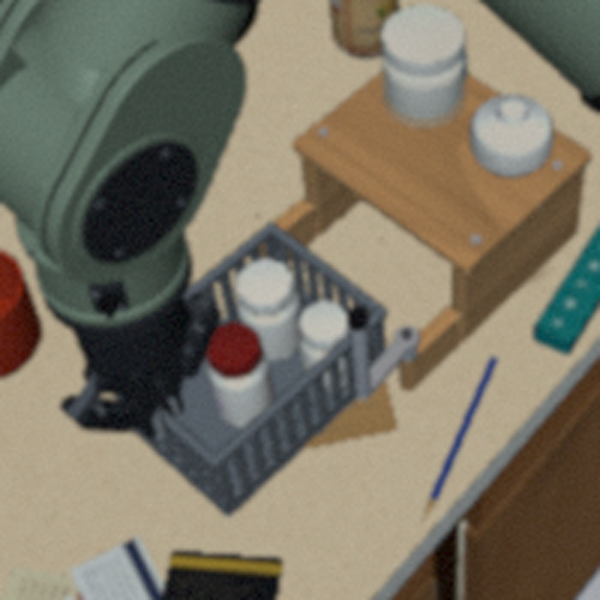

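```bash
python3 - <<'E'
from h import *
o=np.array([.4385,.027]);th=-.055;R=np.array([[np.cos(th),-np.sin(th)],[np.sin(th),np.cos(th)]])
# scene bias from the first picture: same corners measured vs top-fit basket
tb=-.127;Rb=np.array([[np.cos(tb),-np.sin(tb)],[np.sin(tb),np.cos(tb)]])
c=np.array([.426,.251])
for m,old,new in(((.065,-.09),(228,310),(270,228)),((-.065,-.09),(335,410),(384,312))):
    b=s1(*old,.09)-(c+Rb@m); print("bias",b.round(4),"shelf frame",(R.T@(s1(*new,.09)-b-o)).round(4))
print("corner -x+y bottom",(R.T@(s1(230,513,0)-o)).round(4))
print("grip",(R.T@(np.array([.4513,.2567])-o)).round(4))
E
```

```text
bias [-0.0077  0.0097] shelf frame [0.0667 0.0525]
bias [-0.0002  0.0078] shelf frame [-0.064   0.0521]
corner -x+y bottom [-0.0591  0.2281]
grip [2.000e-04 2.301e-01]
```

The basket is centred (about 1 mm off) and square to the lane, so I'll push it straight home.

servo_tool --commands '[0,0,0,0,-0.006,-0.0005,2,0,0,0,0,-0.018,-0.001,2,0,0,0,0,-0.031,-0.001,2,0,0,0,0,-0.044,-0.001,2,0,0,0,0,-0.057,-0.001,2,0,0,0,0,-0.07,-0.001,2,0,0,0,0,-0.083,-0.001,2,0,0,0,0,-0.096,-0.001,2,0,0,0,0,-0.109,-0.001,2,0,0,0,0,-0.122,-0.001,2,0,0,0,0,-0.135,-0.001,2,0,0,0,0,-0.148,-0.001,2,0,0,0,0,-0.161,-0.001,2,0,0,0,0,-0.173,-0.001,2,0,0,0,0,-0.182,-0.001,2,0,0,0,0,-0.189,-0.001,2,0,0,0,0,-0.192,-0.001,2,0,0,0,0,-0.192,-0.001,2]'

```text
time: 20.23
eef_pos: [0.4402, 0.0652, 0.0892]
tcp_rot: [0.028, 1.0, -0.0, -0.0]
ft_force: [0.9, -1.4, -1.6]
opening: 0.0072
gripper_force: 30.8
```

servo_tool --commands '[0,0,0,0,-0.002,0,2,0,0,0,0,-0.004,0,2,0,0,0,0,-0.005,0,2,0,0,0,0,-0.005,0,2]'

```text
time: 20.72
eef_pos: [0.4401, 0.0609, 0.0894]
tcp_rot: [0.027, 1.0, 0.001, 0.0]
ft_force: [0.0, 5.5, -0.6]
opening: 0.0074
gripper_force: 32.0
```

servo_tool --commands '[0,0,0,0,0,0,25,0,0,0,0,0,0,25,0,0,0,0,0,0,25,0,0,0,0,0,-0.04,25,0,0,0,0,0,-0.09,25,0,0,0,0,0,-0.15,25,0,0,10,0.03,0.02,-0.2,42,0,0,20,0.06,0.05,-0.2,42,0,0,30,0.0884,0.0743,-0.2,42,0,0,40,0.0884,0.0743,-0.2,42,0,0,50,0.0884,0.0743,-0.2,42,0,0,60,0.0884,0.0743,-0.2,42,0,0,70,0.0884,0.0743,-0.2,42,0,0,80,0.0884,0.0743,-0.2,42,0,0,82.4,0.0884,0.0743,-0.2,42,0,0,82.4,0.0884,0.0743,-0.2,42,0,0,82.4,0.0884,0.0743,-0.2,42]'

```text
time: 22.85
eef_pos: [0.3558, 0.1395, 0.2893]
tcp_rot: [0.678, 0.735, -0.0, -0.0]
ft_force: [1.0, -1.2, 1.0]
opening: 0.036
gripper_force: 0.0
```

```bash
python3 - <<'E'
from cell import imaging
import cv2
b=imaging.grab_frame("scene")[140:340,180:380,::-1]
cv2.imwrite("pics/s5.png",cv2.resize(b,(600,600),interpolation=2))
E
```

```text
(no output)
```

View pics/s5.png

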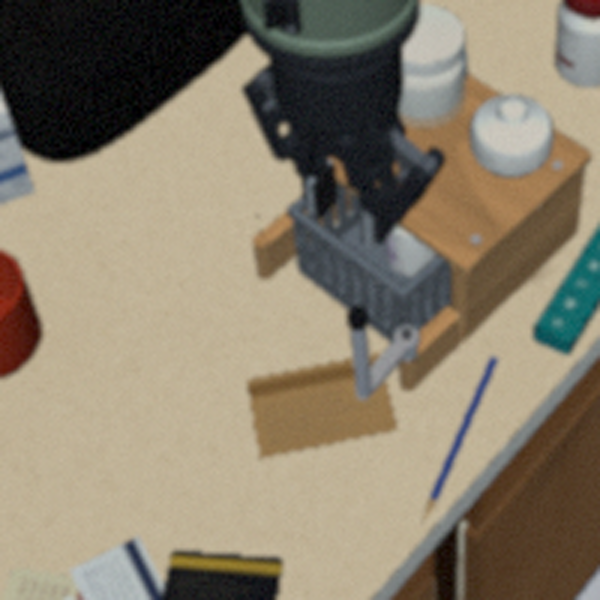

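The basket is home, with its outer rim in front of the board, and the gate is open with its knob at (358,318).

```bash
python3 - <<'E'
from h import *
k=s1(358,317,.167);print("knob",k, "bias-corr",k-(s1(339,234,.167)-[.413,.094]))
ph=np.radians(94.6);p0=np.array([.3558,.1395]);piv=np.array([.359,.086])
a0=np.radians(93)
for i in range(1,19):
    a=a0-np.radians(5.8*i);q=piv+.055*np.array([np.cos(a),np.sin(a)])-p0
    print(round(5.8*i,1),np.round([q@[np.cos(ph),np.sin(ph)],q@[np.sin(ph),-np.cos(ph)]],3))
E
```

```text
knob [0.35290676 0.14324924] bias-corr [0.35482649 0.14024285]
5.8 [0.001 0.006]
11.6 [-0.     0.011]
17.4 [-0.002  0.017]
23.2 [-0.004  0.022]
29.0 [-0.006  0.027]
34.8 [-0.009  0.032]
40.6 [-0.013  0.036]
46.4 [-0.017  0.04 ]
52.2 [-0.021  0.043]
58.0 [-0.026  0.046]
63.8 [-0.031  0.049]
69.6 [-0.036  0.051]
75.4 [-0.041  0.052]
81.2 [-0.047  0.053]
87.0 [-0.052  0.054]
92.8 [-0.058  0.054]
98.6 [-0.063  0.053]
104.4 [-0.069  0.052]
```

servo_tool --commands '[0,0,0,0,0,0.05,42,0,0,0,0,0,0.1,42,0,0,0,0,0,0.13,42,0,0,0,0,0,0.141,42,0,0,0,0,0,0.141,42,0,0,0,0,0,0.141,22,0,0,0,0,0,0.141,22,0,0,0,0,0,0.141,22]' --newtons 20

```text
time: 23.9
eef_pos: [0.356, 0.1395, 0.1486]
tcp_rot: [0.679, 0.734, 0.0, 0.0]
ft_force: [0.2, 0.8, 0.6]
opening: 0.0189
gripper_force: 0.0
```

servo_tool --commands '[0,0,5.8,0.001,0.006,0,22,0,0,11.6,0,0.011,0,22,0,0,17.4,-0.002,0.017,0,22,0,0,23.2,-0.004,0.022,0,22,0,0,29,-0.006,0.027,0,22,0,0,34.8,-0.009,0.032,0,22,0,0,40.6,-0.013,0.036,0,22,0,0,46.4,-0.017,0.04,0,22,0,0,52.2,-0.021,0.043,0,22,0,0,58,-0.026,0.046,0,22,0,0,63.8,-0.031,0.049,0,22,0,0,69.6,-0.036,0.051,0,22,0,0,75.4,-0.041,0.052,0,22,0,0,81.2,-0.047,0.053,0,22,0,0,87,-0.052,0.054,0,22,0,0,92.8,-0.058,0.054,0,22,0,0,98.6,-0.063,0.053,0,22,0,0,98.6,-0.063,0.053,0,22]'

```text
time: 26.15
eef_pos: [0.4137, 0.0812, 0.1485]
tcp_rot: [0.999, -0.037, 0.0, -0.0]
ft_force: [2.1, 1.7, -0.2]
opening: 0.0188
gripper_force: 1.0
```

servo_tool --commands '[0,0,0,0,0,0,36,0,0,0,0,0,0,36,0,0,0,0,0,-0.05,36,0,0,0,0,0,-0.11,36,0,0,0,0,0,-0.17,36,0,0,0,0.05,0,-0.17,36,0,0,0,0.06,0.1,-0.17,36,0,0,0,0.06,0.16,-0.17,36,0,0,0,0.06,0.2,-0.17,36,0,0,0,0.06,0.24,-0.17,36,0,0,0,0.06,0.24,-0.17,36,0,0,0,0.06,0.24,-0.17,36]'

```text
time: 27.65
eef_pos: [0.4559, -0.1625, 0.3182]
tcp_rot: [0.999, -0.036, -0.0, -0.0]
ft_force: [0.3, 0.9, 0.1]
opening: 0.0309
gripper_force: 0.0
```

```bash
python3 - <<'E'
from cell import imaging
import cv2
a=imaging.grab_frame("top")[145:255,240:375,::-1]; b=imaging.grab_frame("scene")[150:280,240:385,::-1]
a=cv2.resize(a,(400,326),interpolation=2);b=cv2.resize(b,(364,326),interpolation=2)
cv2.imwrite("pics/c6.png",cv2.hconcat([a,b]))
E
```

```text
(no output)
```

View pics/c6.png

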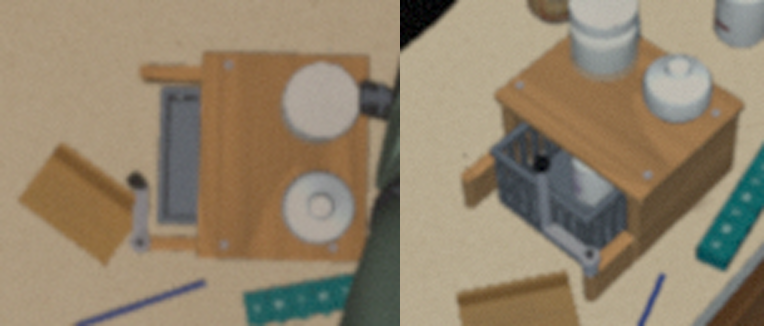

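The gate is shut (knob at (137,181), about 0 rad). The basket is home, with about 38 mm sticking out past the board. The jar and timer haven't moved.

```bash
python3 -c "
from cell import workorder;print(workorder.job_done())"
```

```text
the job is handed in; nothing more can be done
None
```

I handed the job in at about 28 s of the 72 s allowed, with no verdict returned. The gate is shut, the basket is home against the back stop with the small bottle in it, and the things on the shelf and the taller bottle are where they were; I saw all three bottles upright before the final push, but the last picture only shows part of the basket's inside.

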